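Wind the slip press down by its wing screw

TASK

The bundle of find slips lies ready in the little bench press: flatten it by turning the press's wing screw clockwise, pushing one wing round at a time with a fingertip, stroke after stroke, until the plate bears down snugly on the slips and stays there. Never pinch or grip the screw, leave the slips where they lie, and do not move the small things round the press.

Things in the scene. Friction and masses are not known exactly. Their poses are not given: they have to be found in the camera images.
- slip_press: Grey bench press fixed to the desk, yaw varies. Origin on the desk under the screw's axis; +x points to the column at its back. Base x -55 to 75, y +-52, 12 mm high. Column y +-27, front face 35 mm from the screw's axis, top 118 mm over the desk: it stops a finger going right round the screw. Its arm, 40 mm wide, reaches to x = -26; top 78 mm over the desk (brass bush at the screw 80).
- thumbscrew (a joint): Turn of the wing screw, rad, growing clockwise from above, which lowers plate and screw by 10 mm a turn. Starts at 0 to 3; the plate meets the slips at about 8.8 and within 0.15 more the screw comes up firm (snug near 8.9 to 9). Free turning takes 0.07 N m (3 N at 23 mm from the axis); it may coast a little. It stays where it is left; overwound, it springs back to about 8.93, still tight.
- wing_centre (a point): On the vertical axis of the steel wing screw, half-way up its wings. x points along one wing, -x along the other (alike), z up. Wings: upright rounded ears 6 mm thick, 22 mm high (11 mm above and below this point), reaching 30 mm from the axis; hub 18 mm in diameter. Wings clear the arm by 21 mm at joint 0, about 7 mm when snug.
- screw_left_side: The half of the wings and hub on the +y side of their middle plane, in the axes of wing_centre; origin on the screw's axis, at the plate. A push on this face of the +x wing turns the screw clockwise (tightens); on the -x wing it loosens. Pressing this and the other half at once counts as pinching.
- screw_right_side: The half on the -y side; same origin and axes. A push on this face of the -x wing tightens; on the +x wing it loosens.
- press_plate: Steel pressure plate with a felt face, 56 x 78 mm, 9 mm thick, under the arm, with the screw turning in it. Origin at the centre of its underside. It moves only up and down.
- plate_underside (a point): Centre of the underside of the plate's felt, on the screw's axis.
- label_slips: Banded bundle of paper find slips, 51 x 73 mm and 14 mm thick, lying loose on the press's base under the plate. Origin at the centre of its underside.
- slips_top (a point): Centre of the top of the bundle, 14 mm above its underside (26 mm above the desk).
- loupe: Small black loupe, 41 mm in diameter, 30 mm high, loose beside the press on its left. To be left alone. Origin under its centre.
- tweezers: Steel tweezers, 128 mm long, 8 mm high, loose in front of the press. To be left alone. Origin under the centre.
- usb_stick: Teal memory stick, 52 mm long, 9 mm high, loose on the right of the press. To be left alone. Origin under the centre.
- pen_2: Blue and white marker pen, 135 mm long, 16 mm high, loose behind the press. To be left alone. Origin under the centre.
- pocket_balance: Black pocket balance, 135 x 74 x 30 mm, loose, farther to the right. To be left alone. Origin under the centre.
Not all that is in view belongs to the job. What is shaped like the slip_press but pink is not meant.

How it is judged:
By the outcome, as a careful person would: the job done as asked, in the order asked, and still so for the second after the job is handed in, with the robot touching nothing.
It also fails if it takes over 48 s, if anything falls off the work surface, if the arm or the gripper's body presses on something with over 40 N, if the wrist force passes 120 N, or if a joint passes its speed limit or range.

ROBOT

A 6-joint arm with a two-finger parallel gripper is mounted at the origin on a cart in front of the work surface, level with it; the furniture and walls round the work are solid. World frame = base frame: x ahead of the robot, y to its left, z up, the work surface at z = 0. Lengths are in m, angles in rad, forces in N, time in s.
With the tool pointing down it reaches from about 0.35 to 0.775 m from the base axis. Payload 5.5 kg.
Tool frame: the origin (TCP) lies on the centre line of the jaws, within the pads' length; the fingertips stand 8 mm ahead of it and the grasp point (between the pads) lies 11 mm behind it (robot.tips_ahead is the distance from the TCP to the fingertips, in m); z points along the fingers, y is the line along which they close (so a half turn about z gives the same grasp; the last joint's range is limited). The gripper opens to 85 mm and grips with 20 to 120 N. Pads are 22 mm wide; open, the fingers measure 114 mm over their backs; the gripper's body (76 mm by 85 mm) begins 54 mm behind the grasp point. The pads swing forward as they close: fully open they stand 13 mm farther back than shut.
Start: joints at [-1.322, 0.313, 0.046, 1.304, 0, 1.431], TCP at [0.218, -0.532, 0.211] pointing down, gripper open.
Joint ranges: [-2.76, 2.76], [-0.86, 1.69], [-1.03, 1.26], [-2.2, 2.34], [-1.47, 1.5], [-3.14, 3.14]. Speed limits (rad/s): [2.57, 2.57, 3.14, 3.14, 3.14, 3.14].

INTERFACE

Orientations are given as a unit quaternion [x, y, z, w].
In Python, from workcell import robot, jaws, monitor, imaging, ticket gives the robot as it stands. Calls block until the motion is done:
- robot.move_to(position, orientation): joint-space move of the TCP to a pose.
- robot.line_to(position, orientation=None, vel=0.15): straight line of the TCP; orientation=None keeps the orientation; vel is the mean speed in m/s.
- robot.movej(angles): joint-space move.
- jaws.let_go() and jaws.grasp(): open the fingers fully, or close them until they stop; the grip force is fixed at half the most.
- robot.wait(seconds).
- robot.ik(position, orientation): joint angles nearest the present ones, or None.
- monitor.get_obs(): the state.
- imaging.camera(name): name is "scene" or "top" or "wrist"; returns a dict with "color" (384x512x3 uint8, red, green, blue), "fx", "fy", "cx", "cy" (pixels), "distortion" ([k1, k2, p1, p2, k3] as OpenCV has them; the pictures are not rectified), "extrinsics" (4x4, takes a point from camera to world coordinates). Camera axes: x right, y down, z forward; pixel columns grow to the right and rows downward; lengths in m; the calibration is good to about 2 mm. A picture is of the moment at which its call begins. There is no depth.
A pose or a line that the arm cannot do raises robot.IKError and nothing moves.
- ticket.hand_in(): hands the job in; it is judged then, once.
The state is a dict: "time": time; "joint_positions": joint angles; "qvel": joint speeds; "effort": joint torques, N m; "position": TCP position; "orientation": TCP orientation; "ft_force": force on the tool from outside, world axes, zero at the start; "ft_torque": the same for the moment, N m; "width": opening from 0.0 (shut) to 1.0 (fully open); "grasp_force": force on a finger pad.
Only numpy, scipy, OpenCV 4.12 (cv2) and the standard library are available. Lean on these libraries where they do the work, as an engineer would, in place of code of your own. Each camera call takes 0.05 s, during which the arm holds its last target. There are 200 camera calls.

## Working session

There is one attempt and no reset: what is moved stays moved. The work goes in short steps, each a Python script; the robot and the scene stay as the last script left them, time stands still between calls to the robot, and variables do not carry over. Pictures are saved under pics/ and viewed, at most 10 in all, crops included, and the job is handed in when it is done.

```bash
ls; mkdir -p pics; python3 - <<'E'
from workcell import robot, jaws, monitor, imaging
import cv2, numpy as np
for n in ["scene","top"]:
    c=imaging.camera(n); cv2.imwrite(f"pics/{n}0.png",cv2.resize(c["color"][:,:,::-1],(800,600)))
    print(n,c["fx"],c["cx"],c["cy"],c["distortion"],np.round(c["extrinsics"],3).tolist())
o=monitor.get_obs();print(o["time"],o["position"],o["orientation"],o["width"])
E
```

```text
pics
scene 406.28313865801414 261.1779816366223 190.29735232468053 [-0.0276529  0.         0.         0.         0.       ] [[-0.703, -0.346, 0.621, -0.154], [-0.711, 0.346, -0.612, 0.743], [-0.003, -0.872, -0.489, 0.643], [0.0, 0.0, 0.0, 1.0]]
top 406.21853844769385 256.0015346728469 192.6364072976271 [-0.04580979  0.          0.          0.          0.        ] [[0.022, -0.998, 0.062, 0.48], [-0.999, -0.023, -0.024, 0.054], [0.025, -0.062, -0.998, 1.327], [0.0, 0.0, 0.0, 1.0]]
0.1 [ 0.21782779 -0.53157251  0.21046308] [ 9.81165204e-01  1.93168549e-01 -5.62496968e-05 -8.66665442e-04] 0.997314923180553
```

View pics/scene0.png

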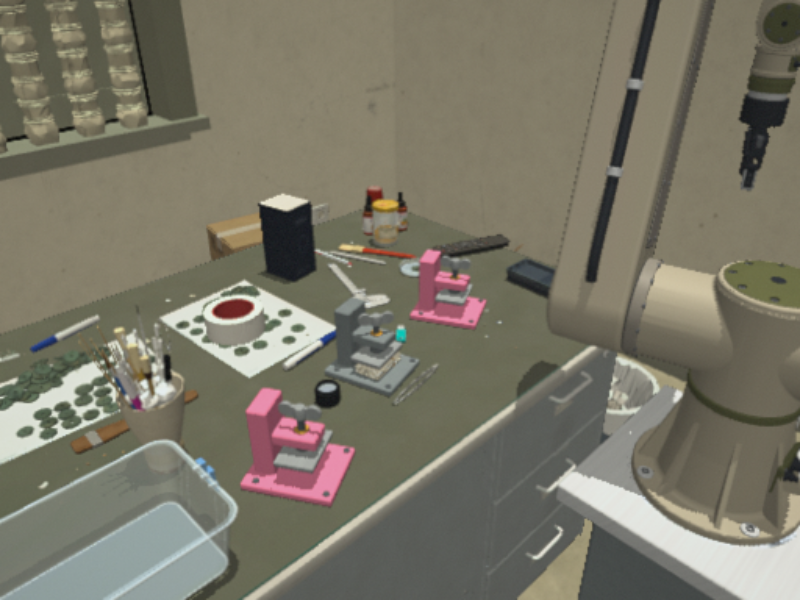

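View pics/top0.png

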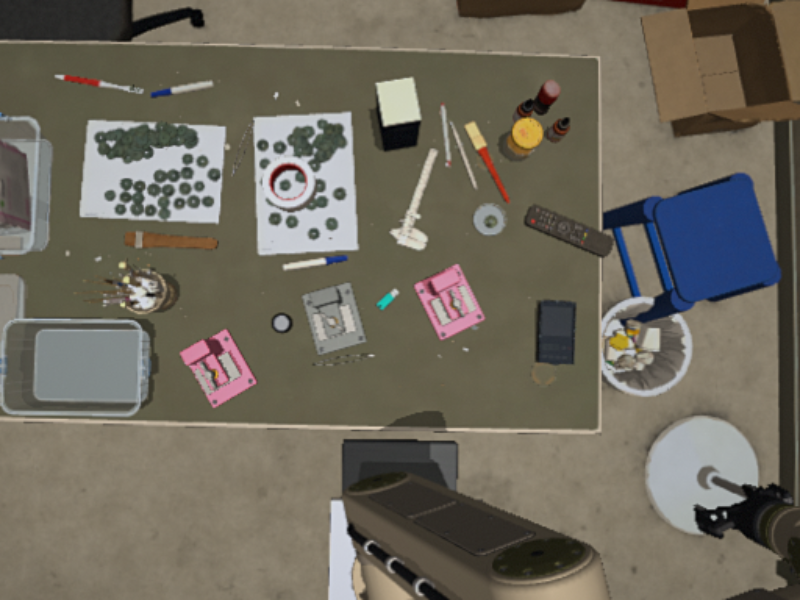

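The scene holds three presses. In the top view they are pink at (217,368), grey at (333,318) and pink at (450,302). The grey one fits the description: the loupe is at (282,323), the tweezers at (343,360), the USB stick at (388,298) and the pen at (315,262) around it. I'll go above it and look closer, which also confirms the choice.

```bash
cat > h.py <<'E'
from workcell import robot, jaws, monitor, imaging, ticket
import cv2, numpy as np
from scipy.spatial.transform import Rotation as R
def ray(c,uv):
    K=np.array([[c["fx"],0,c["cx"]],[0,c["fy"],c["cy"]],[0,0,1]])
    p=cv2.undistortPoints(np.array(uv,float).reshape(-1,1,2),K,np.array(c["distortion"])).reshape(-1,2)
    T=np.array(c["extrinsics"]); d=np.c_[p,np.ones(len(p))]@T[:3,:3].T
    return T[:3,3],d
def atz(c,uv,z):
    o,d=ray(c,uv); return o+d*((z-o[2])/d[:,2])[:,None]
def project(c,P):
    K=np.array([[c["fx"],0,c["cx"]],[0,c["fy"],c["cy"]],[0,0,1]])
    T=np.linalg.inv(np.array(c["extrinsics"]))
    return cv2.projectPoints(np.array(P,float).reshape(-1,3),cv2.Rodrigues(T[:3,:3])[0],T[:3,3],K,np.array(c["distortion"]))[0].reshape(-1,2)
def down(a): # tool down, tool x axis at world angle a
    return (R.from_euler('z',a)*R.from_euler('x',np.pi)).as_quat()
E
python3 - <<'E'
from h import *
c=imaging.camera("top")
P=atz(c,np.array([[304,292],[352,284],[367,348],[319,354]])*.64,.012); print(P.round(3)); m=P.mean(0)
a=np.arctan2(*( (P[0]+P[1]-P[2]-P[3])[[1,0]])); print(m,a)
for ang in (a,0,a+np.pi/2,a-np.pi/2,np.pi):
    print(ang, robot.ik([m[0]-.06,m[1],.33],down(ang)))
jaws.grasp()
robot.move_to([m[0]-.06,m[1],.33],down(a))
o=monitor.get_obs();print(o["time"],o["position"],o["joint_positions"],o["width"])
c=imaging.camera("wrist"); np.savez("w1.npz",**c); cv2.imwrite("pics/w1.png",cv2.resize(c["color"][:,:,::-1],(800,600)))
print(c["fx"],np.round(c["extrinsics"],3).tolist())
E
```

```text
[[0.576 0.222 0.012]
 [0.595 0.123 0.012]
 [0.463 0.089 0.012]
 [0.448 0.187 0.012]]
[0.52029003 0.15525073 0.012     ] 0.26069772812416997
0.26069772812416997 [0.15986471 0.13186291 0.10237254 1.54130595 0.         3.04075963]
0 [ 0.15986471  0.13186291  0.10237254  1.54130595  0.         -2.98172795]
1.8314940549190666 [0.15986471 0.13186291 0.10237254 1.54130595 0.         1.46996331]
-1.3100985986707265 [ 0.15986471  0.13186291  0.10237254  1.54130595  0.         -1.67162935]
3.141592653589793 [0.15986471 0.13186291 0.10237254 1.54130595 0.         0.15986471]
3.525 [0.46054845 0.15464198 0.32977744] [ 1.58632903e-01  1.32222921e-01  1.02250727e-01  1.54114077e+00
 -1.61734680e-04  3.04063265e+00] 0.005318260977299736
271.7972664015753 [[0.257, -0.923, -0.287, 0.534], [-0.966, -0.245, -0.077, 0.174], [0.0, 0.298, -0.955, 0.492], [0.0, 0.0, 0.0, 1.0]]
```

View pics/w1.png

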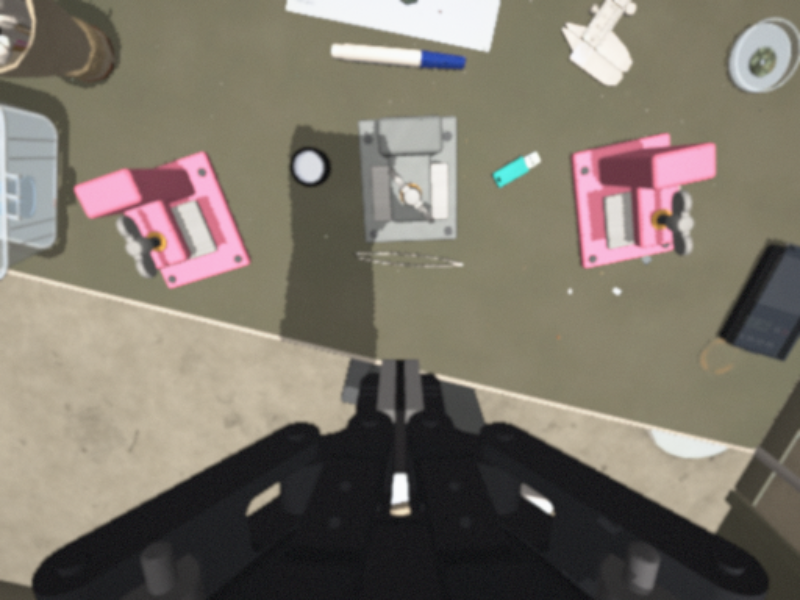

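The grey press is confirmed in the middle of the wrist view: base corners near (361,122), (456,117), (456,238) and (370,240). Its steel wings run from (392,172) to (430,215), with the tweezers at (410,260) and the loupe at (310,167). Next is a second, closer view from the side.

```bash
python3 - <<'E'
from h import *
c=dict(np.load("w1.npz"))
P=atz(c,np.array([[361,122],[456,117],[456,238],[369,240]])*.64,.012); print(P.round(4))
W=atz(c,np.array([[392,172],[430,215],[411,194]])*.64,.11); print(W.round(4))
a=np.arctan2(*( (P[0]+P[1]-P[2]-P[3])[[1,0]])); print(a)
m=W[2]; b=a-np.radians(80); 
robot.move_to([m[0]-.06*np.cos(b),m[1]-.06*np.sin(b),.225],down(b))
o=monitor.get_obs();print(o["time"],o["position"],o["joint_positions"])
c=imaging.camera("wrist"); np.savez("w2.npz",**c); cv2.imwrite("pics/w2.png",cv2.resize(c["color"][:,:,::-1],(800,600)))
E
```

```text
[[0.5689 0.2245 0.012 ]
 [0.5992 0.1296 0.012 ]
 [0.4777 0.0923 0.012 ]
 [0.4502 0.1869 0.012 ]]
[[0.5296 0.179  0.11  ]
 [0.5028 0.1372 0.11  ]
 [0.516  0.1583 0.11  ]]
0.3024387768715096
7.5667 [0.48846598 0.21161408 0.22506027] [ 2.57975223e-01  2.26325775e-01 -3.65366389e-02  1.30780839e+00
 -2.37266596e-05 -1.78965436e+00]
```

View pics/w2.png

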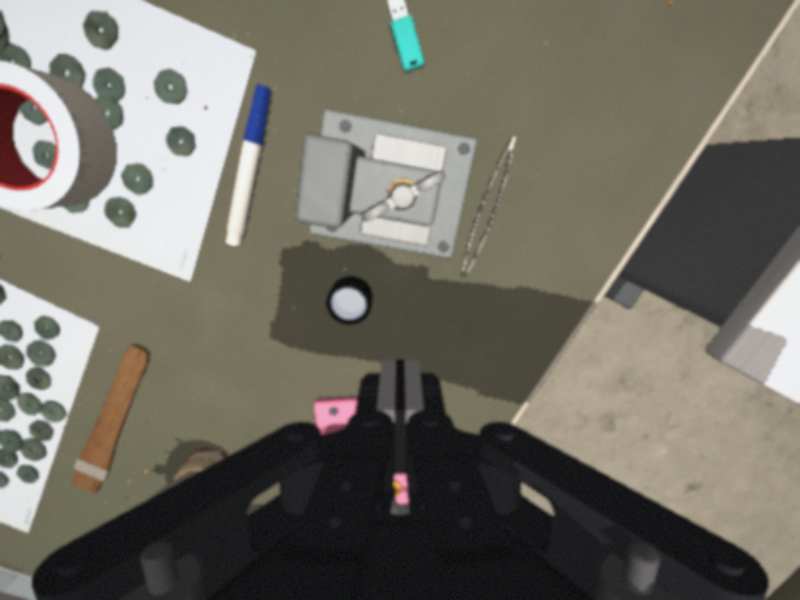

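The wing screw's centre is at (403,196), with ends at (441,176) and (364,217). The column is on the left at (325,180), and base corners are at (325,111), (476,140), (452,257) and (311,234). I'll triangulate and start the first stroke.

```bash
cat > tri.py <<'E'
from h import *
c1=dict(np.load("w1.npz"));c2=dict(np.load("w2.npz"))
def tri(a,b):
    o1,d1=ray(c1,np.array([a])*.64);o2,d2=ray(c2,np.array([b])*.64)
    s=np.linalg.lstsq(np.c_[d1[0],-d2[0]],o2-o1,rcond=None)[0]
    p,q=o1+s[0]*d1[0],o2+s[1]*d2[0]; return (p+q)/2,np.linalg.norm(p-q)
for a,b in [((411,194),(403,196)),((392,172),(364,217)),((430,215),(441,176))]: print(tri(a,b))
P=atz(c2,np.array([[311,234],[325,111],[476,140],[452,257]])*.64,.012);print(P.round(4))
a=np.arctan2(*( (P[0]+P[1]-P[2]-P[3])[[1,0]]));print("yaw",a)
print("axis from base",P.mean(0)[:2]-.01*np.array([np.cos(a),np.sin(a)]))
for z in (.105,.115): 
    W=atz(c2,np.array([[403,196],[364,217],[441,176]])*.64,z);print(W.round(4),np.degrees(np.arctan2(*(W[1]-W[2])[[1,0]])),np.linalg.norm(W[1]-W[2]))
E
python3 tri.py
```

```text
(array([0.51431457, 0.15788221, 0.09610722]), np.float64(0.0020459027337808074))
(array([0.52971863, 0.1788236 , 0.12306724]), np.float64(3.0334578026483626e-05))
(array([0.49923787, 0.13542428, 0.09466141]), np.float64(0.004742571749256451))
[[0.5674 0.2284 0.012 ]
 [0.598  0.1313 0.012 ]
 [0.4775 0.0941 0.012 ]
 [0.4468 0.1892 0.012 ]]
yaw 0.30680612942064817
axis from base [0.51290937 0.15771559]
[[0.5136 0.1576 0.105 ]
 [0.5301 0.1812 0.105 ]
 [0.4978 0.1354 0.105 ]] 54.81083809342744 0.05607417623171809
[[0.514  0.1571 0.115 ]
 [0.5299 0.1799 0.115 ]
 [0.4987 0.1357 0.115 ]] 54.81083809342746 0.05408490139264332
```

```bash
cat > push.py <<'E'
from h import *
AX=np.array([.5137,.1575]); RAD=.023; Z=.097
def pose(deg,d=.011,z=Z):
    a=np.radians(deg);u=np.array([np.cos(a),np.sin(a)]);t=np.array([-u[1],u[0]])
    return [*(AX+RAD*u+d*t),z],down(a)
def ft(deg):  # force resisting the push (ccw positive), radial, z
    a=np.radians(deg);o=monitor.get_obs();f=np.array(o["ft_force"])
    return -np.sin(a)*f[0]+np.cos(a)*f[1], np.cos(a)*f[0]+np.sin(a)*f[1], f[2]
def enter(deg):
    robot.move_to(*pose(deg,.018,.16)); robot.line_to(*pose(deg,.018),vel=.12)
    f=ft(deg); print("in",np.round(f,1),monitor.get_obs()["time"]); return abs(f[2])<8
def sweep(a0,a1,step=15,lim=12,vel=.025):
    robot.line_to(*pose(a0),vel=.03); a=a0; hit=False
    while a>a1 and not hit:
        a=max(a-step,a1); robot.line_to(*pose(a),vel=vel)
        f=ft(a); o=monitor.get_obs(); print(round(a,1),np.round(f,1),round(o["time"],2))
        hit=f[0]>lim
    return a,hit
def leave(a):
    robot.line_to(*pose(a,.018),vel=.05); robot.line_to(*pose(a,.018,.16),vel=.2)
E
python3 - <<'E'
from push import *
robot.line_to([.488,.2116,.2])
if enter(-125.2):
    print(sweep(-125.2,-305)); leave(-305)
print(monitor.get_obs()["time"],monitor.get_obs()["joint_positions"])
c=imaging.camera("wrist"); np.savez("w3.npz",**c); cv2.imwrite("pics/w3.png",cv2.resize(c["color"][:,:,::-1],(800,600)))
E
```

```text
in [0.1 0.1 0.4] 9.4917
-140.2 [ 0.5 -0.7 -0.2] 10.29
-155.2 [-0.1 -0.5  0.5] 10.71
-170.2 [-0.1  0.1  0.1] 11.12
-185.2 [ 0.  -0.5 -0.7] 11.54
-200.2 [-0.4 -0.5 -0.1] 11.96
-215.2 [-0.2 -0.2  0.2] 12.38
-230.2 [ 0.7  0.8 -0.1] 12.79
-245.2 [-0.1  0.5  0.7] 13.21
-260.2 [ 0.1 -0.5  0.4] 13.62
-275.2 [ 0.1  0.9 -0.4] 14.04
-290.2 [ 1.   0.6 -0. ] 14.46
-305 [ 0.2 -0.2 -0.5] 14.88
(-305, np.False_)
15.6333 [ 2.02175112e-01  2.75103899e-01 -1.31520346e-01  1.16247004e+00
  1.55422588e-05  2.38352311e+00]
```

View pics/w3.png

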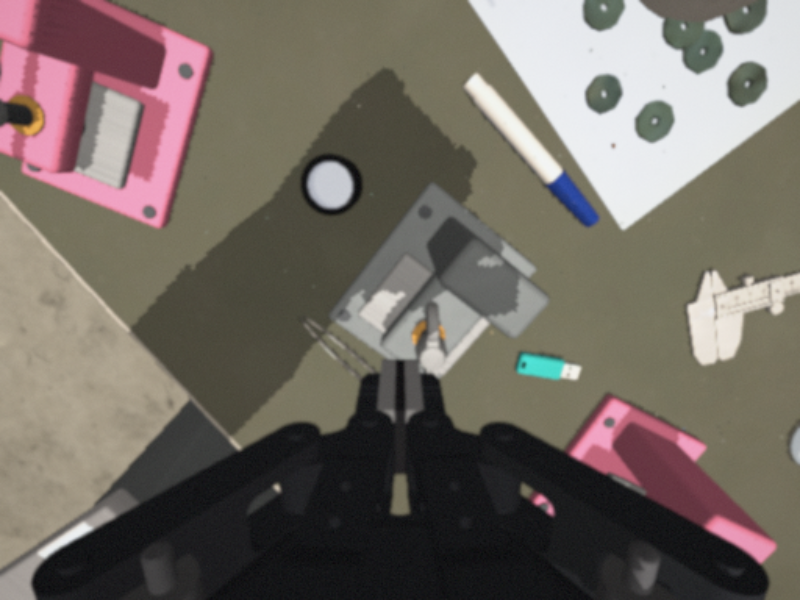

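```bash
python3 - <<'E'
from push import *
c=dict(np.load("w3.npz"))
for z in (.095,.1,.105,.11):
    W=atz(c,np.array([[432,350],[431,308]])*.64,z); print(z,W.round(4)[:,:2].tolist(),np.degrees(np.arctan2(*(W[1]-W[0])[[1,0]])))
for z in (.1,.11,.12): print(z,(project(c,[*AX,z])/.64).round(1))
E
cat > push_extra.txt <<'E'
E
python3 - <<'E'
from push import *
# sense while moving is impossible (blocking): drive part of next stroke, look midway
if enter(-125.2):
    print(sweep(-125.2,-200)); 
    c=imaging.camera("wrist"); np.savez("w4.npz",**c); cv2.imwrite("pics/w4.png",cv2.resize(c["color"][120:300,130:430,::-1],(800,480)))
E
```

```text
0.095 [[0.5141, 0.1548], [0.5279, 0.1766]] 57.608864526309375
0.1 [[0.515, 0.1569], [0.5285, 0.1782]] 57.60886452630939
0.105 [[0.5159, 0.159], [0.5291, 0.1798]] 57.608864526309226
0.11 [[0.5168, 0.161], [0.5297, 0.1813]] 57.60886452630945
0.1 [[429.5 350.4]]
0.11 [[430.8 357.9]]
0.12 [[432.1 366. ]]
in [ 0.7  0.5 -0.1] 19.0917
-140.2 [ 0.  -0.5 -0.8] 19.89
-155.2 [-0.5  0.8  0.1] 20.31
-170.2 [-0.4 -0.   1.3] 20.73
-185.2 [ 0.4 -0.9  0.1] 21.14
-200 [-0.2 -0.  -0.3] 21.56
(-200, np.False_)
```

View pics/w4.png

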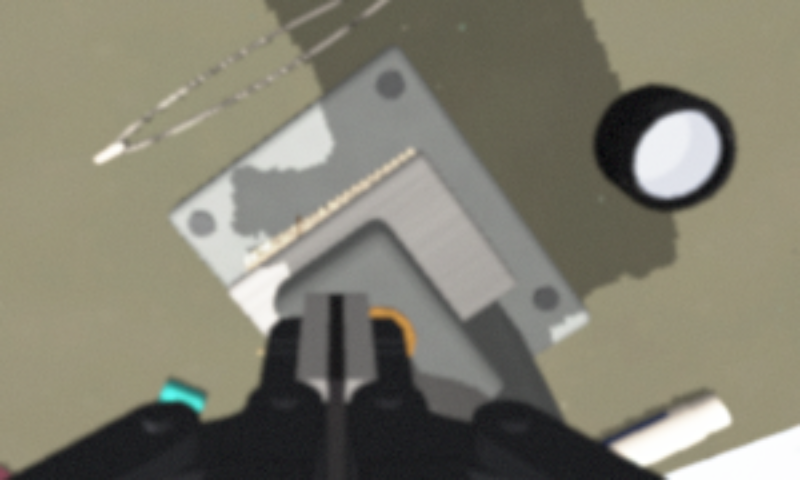

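Past the fingertip (335,300) I see the bush at (395,330) but no wing, so I can't tell whether the screw turned. I'll check with the scene camera and a clear wrist view in one picture.

```bash
python3 - <<'E'
from push import *
c=imaging.camera("scene"); u=project(c,[*AX,.1])[0].astype(int); print(u)
cr=lambda im:cv2.resize(im[u[1]-30:u[1]+30,u[0]-40:u[0]+40,::-1],(400,300),interpolation=cv2.INTER_CUBIC)
A=cr(c["color"])
leave(-200)
a=np.radians(-200)
robot.line_to([AX[0]-.055*np.cos(a),AX[1]-.055*np.sin(a),.19],vel=.2)
w=imaging.camera("wrist"); np.savez("w5.npz",**w); s=imaging.camera("scene"); np.savez("s5.npz",**s)
B=cr(s["color"]); C=cv2.resize(cv2.imread("pics/scene0.png"),(512,384))[:,:,::-1]; C=cr(C)
v=project(w,[*AX,.1])[0].astype(int); print(v, monitor.get_obs()["time"])
x0,y0=v[0]-50,v[1]-37
D=cv2.resize(w["color"][y0:y0+75,x0:x0+100,::-1],(400,300),interpolation=cv2.INTER_CUBIC); print(x0,y0)
cv2.imwrite("pics/m1.png",np.vstack([np.hstack([A,B]),np.hstack([C,D])]))
E
```

```text
[240 205]
[257 133] 23.0917
207 96
```

View pics/m1.png

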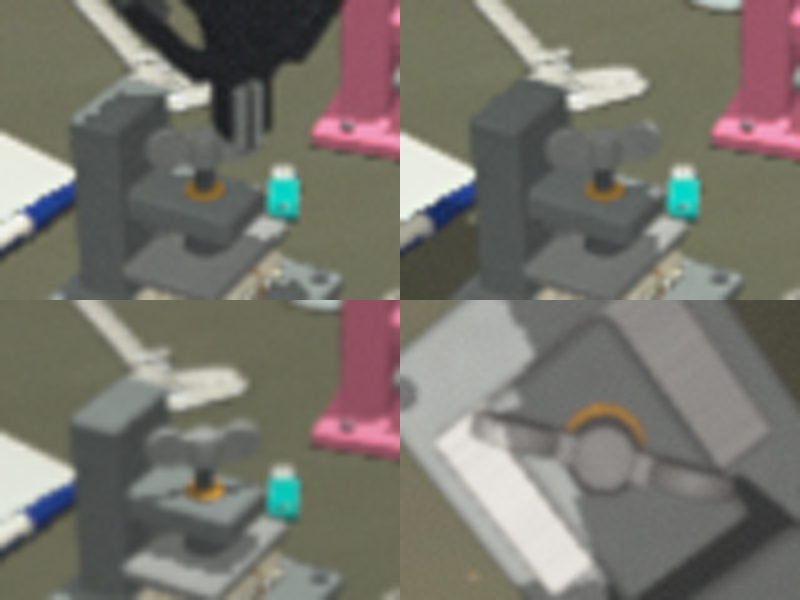

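The wings at (480,425) to (735,490) in the lower right panel are unmoved at about 55°. In the top-left panel the fingertip (245,150) looks higher than commanded, so it went over the wings. I'll work out the true tip height.

```bash
python3 - <<'E'
from push import *
print(robot.tips_ahead); o=monitor.get_obs(); print(o["position"],o["width"],R.from_quat(o["orientation"]).as_matrix().round(3).tolist())
s=dict(np.load("s5.npz"))
p,_=pose(-200); 
for z in (.08,.09,.1,.11,.12): print(z,(project(s,[p[0],p[1],z])[0]-[200,175])*5)
# bush, wing ends, wing top expected
for z in (.08,.1,.11,.12): print("axis",z,(project(s,[*AX,z])[0]-[200,175])*5)
a=np.radians(55)
for z in (.1,.11,.12): print("ends",z,((project(s,[[AX[0]+k*.02*np.cos(a),AX[1]+k*.02*np.sin(a),z] for k in(1,-1)])-[200,175])*5).round(0).tolist())
E
```

```text
0.008
[0.56337717 0.1387909  0.18869865] -0.0024232496168706116 [[-0.94, 0.342, -0.003], [0.342, 0.94, -0.0], [0.003, -0.001, -1.0]]
0.08 [242.73460774 204.95244464]
0.09 [242.38215814 188.35302497]
0.1 [242.0265628  171.59380815]
0.11 [241.66778368 154.67266792]
0.12 [241.30578224 137.58744412]
axis 0.08 [205.62580953 187.83250952]
axis 0.1 [204.57689432 154.7692747 ]
axis 0.11 [204.04552933 138.00157695]
axis 0.12 [203.50948676 121.07373685]
ends 0.1 [[166.0, 158.0], [243.0, 151.0]]
ends 0.11 [[165.0, 141.0], [243.0, 135.0]]
ends 0.12 [[164.0, 125.0], [243.0, 118.0]]
```

```bash
python3 - <<'E'
from push import *
w=dict(np.load("w4.npz")); p,q=pose(-200); Rm=R.from_quat(q).as_matrix()
o,d=ray(w,[[255.6,229.9]]); o=Rm.T@(o-np.array(p)); d=Rm.T@d[0]
print("cam in tool",o)
for z in (-.02,-.01,0,.008,.015): print(z,(o+d*(z-o[2])/d[2]).round(4))
w=dict(np.load("w5.npz")); ob=monitor.get_obs(); print(ob["position"][2])
T=w["extrinsics"]; print("cam z w5",T[2,3], "w4",dict(np.load("w4.npz"))["extrinsics"][2,3])
# height of wing from w5: parallax ends, tri with w2
E
tail -5 h.py >/dev/null; python3 - <<'E'
from push import *
print(monitor.get_obs()["time"])
p,q=pose(-200); print(p,robot.ik(p,q))
w=dict(np.load("w5.npz")); c2=dict(np.load("w2.npz"))
def tri(c1,a,c2,b):
    o1,d1=ray(c1,[a]);o2,d2=ray(c2,[b]);s=np.linalg.lstsq(np.c_[d1[0],-d2[0]],o2-o1,rcond=None)[0]
    return (o1+s[0]*d1[0]+o2+s[1]*d2[0])/2
f=lambda x,y:(207+x/4,96+(y-300)/4)
for a,b in [((480-400,425),(364,217)),((735-400,490),(441,176)),((603-400,458),(403,196))]: print(tri(w,f(*a),c2,np.array(b)*.64))
E
```

```text
cam in tool [ 0.07532011 -0.0007631  -0.16181335]
-0.02 [ 0.0088 -0.0006 -0.02  ]
-0.01 [ 0.0041 -0.0006 -0.01  ]
0 [-0.0006 -0.0006 -0.    ]
0.008 [-0.0043 -0.0005  0.008 ]
0.015 [-0.0076 -0.0005  0.015 ]
0.18869865440405315
cam z w5 0.3503449718187166 w4 0.25881334720488325
23.0917
[np.float64(0.4883248481453418), np.float64(0.1550298444678454), 0.097] [ 0.15062184  0.25845204 -0.31852191  0.99382239  0.          0.49968769]
[0.51031783 0.15670782 0.28970281]
[0.50872381 0.15479259 0.29120713]
[0.51411935 0.15753563 0.11336364]
```

The wrist geometry (tip edge ray) and the scene view agree that the closed tips stand roughly 2 cm higher than assumed. I'll probe down gently with a force check and keep the wrist orientation fixed to save time.

```bash
cat > push2.py <<'E'
from push import *
Q=down(np.radians(-200)); RAD=.024; D=.014
def pos(deg,d=D,z=.1):
    a=np.radians(deg);u=np.array([np.cos(a),np.sin(a)]);t=np.array([-u[1],u[0]])
    return [*(AX+RAD*u+d*t),z]
def enter(deg,z):
    robot.line_to(pos(deg,.022,.135),Q,vel=.25); robot.line_to(pos(deg,.022,z),vel=.12)
def sweep(a0,a1,z,step=20,lim=10,vel=.05):
    robot.line_to(pos(a0,D,z),vel=.05); a=a0; hit=False
    while a>a1 and not hit:
        a=max(a-step,a1); robot.line_to(pos(a,D,z),vel=vel); f=ft(a); hit=f[0]>lim
        print(round(a,1),np.round(f,1),round(monitor.get_obs()["time"],2))
    return a,hit
def leave(a,z): robot.line_to(pos(a,.022,z),vel=.08); robot.line_to(pos(a,.022,.135),vel=.25)
E
python3 - <<'E'
from push2 import *
enter(-125,.097); z=.097
print(np.round(ft(-125),1),monitor.get_obs()["time"])
while z>.072:
    z-=.0025; robot.line_to(pos(-125,.022,z),vel=.05); f=ft(-125)
    print(round(z,4),np.round(f,1),monitor.get_obs()["position"][2].round(4))
    if abs(f[2])>3: 
        break
print(monitor.get_obs()["time"])
c=imaging.camera("scene");np.savez("s6.npz",**c)
cv2.imwrite("pics/m2.png",cv2.resize(c["color"][175:235,200:280,::-1],(800,600),interpolation=cv2.INTER_CUBIC))
E
```

```text
[0.4 0.3 0.4] 24.0
0.0945 [-0.1  0.2  0.2] 0.0951
0.092 [-0.6 -0.4  0.8] 0.092
0.0895 [ 0.4 -0.1  0.2] 0.0893
0.087 [ 0.  -0.6 -0.1] 0.0868
0.0845 [-0.4  0.4 -0.2] 0.0843
0.082 [-0.2  0.   0.4] 0.0818
0.0795 [-0.2 -0.4 -0.2] 0.0793
0.077 [ 0.7 -0.3 -0.9] 0.0768
0.0745 [0.7 0.2 1.3] 0.0743
0.072 [ 0.1 -0.2  0.4] 0.0718
26.5
```

View pics/m2.png

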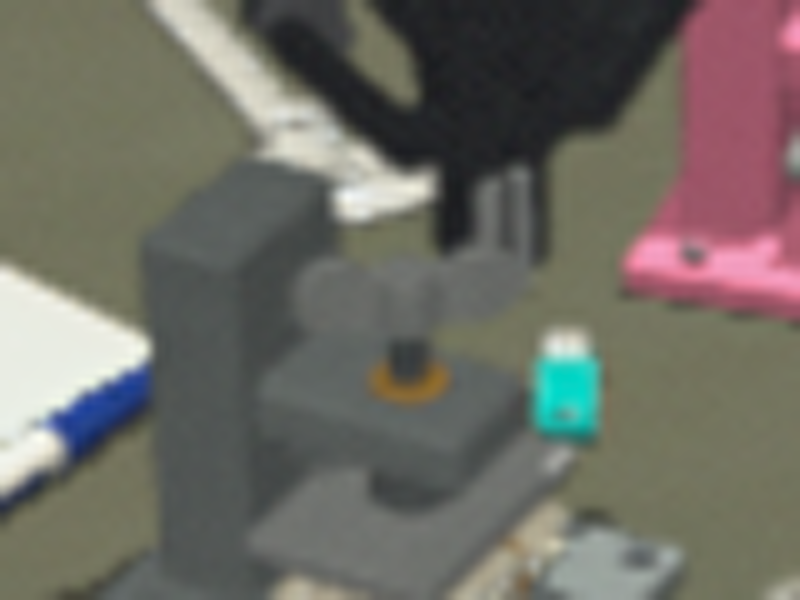

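The fingertip ends near (510,262), behind the right ear (485,285). Next: its true height, and ear clearance.

```bash
python3 - <<'E'
from push2 import *
s=dict(np.load("s6.npz")); p=pos(-125,.022); print(monitor.get_obs()["position"],p)
for z in (.08,.09,.1,.11,.12): print(z,((project(s,[p[0],p[1],z])[0]-[200,175])*10).round())
a=np.radians(-125)
for z in (.095,.106,.117): print("ear",z,((project(s,[AX[0]+.019*np.cos(a),AX[1]+.019*np.sin(a),z])[0]-[200,175])*10).round())
E
```

```text
[0.51789208 0.12521138 0.07192642] [np.float64(0.5179555105019328), np.float64(0.1252216693373412), 0.1]
0.08 [491. 323.]
0.09 [491. 291.]
0.1 [490. 258.]
0.11 [489. 225.]
0.12 [489. 191.]
ear 0.095 [483. 319.]
ear 0.106 [482. 283.]
ear 0.117 [482. 246.]
```

The tip sits about 27 mm behind the TCP when shut, so TCP z ≈ 0.067 puts it at about 0.094, which is ear height. Starting the stroke there.

```bash
sed -i 's/\.135/.102/g' push2.py; python3 - <<'E'
from push2 import *
z=.067
robot.line_to(pos(-125,.022,z),vel=.05); print(np.round(ft(-125),1))
print(sweep(-125,-315,z,step=30)); leave(-315,z); print(monitor.get_obs()["time"])
c=imaging.camera("scene");w=imaging.camera("wrist");np.savez("w7.npz",**w)
A=cv2.resize(c["color"][175:235,200:280,::-1],(400,300),interpolation=cv2.INTER_CUBIC)
v=project(w,[*AX,.1])[0].astype(int);print(v)
y0=min(max(v[1]-45,0),309);x0=v[0]-50
B=cv2.resize(w["color"][y0:y0+75,x0:x0+100,::-1],(400,300),interpolation=cv2.INTER_CUBIC);print(x0,y0)
cv2.imwrite("pics/m3.png",np.hstack([A,B]))
E
```

```text
[ 0.7 -0.2  0.3]
-155 [ 1.4 -0.5  1.6] 27.55
-185 [ 1.   1.5 -0.3] 27.99
-215 [ 1.8  0.3 -0.3] 28.43
-245 [0.5 1.  0.1] 28.88
-275 [ 0.6  0.3 -0.6] 29.32
-305 [ 0.9  0.5 -1.5] 29.76
-315 [ 2.5 -1.5 -0.7] 30.01
(-315, np.False_)
30.55
[209 239]
159 194
```

View pics/m3.png

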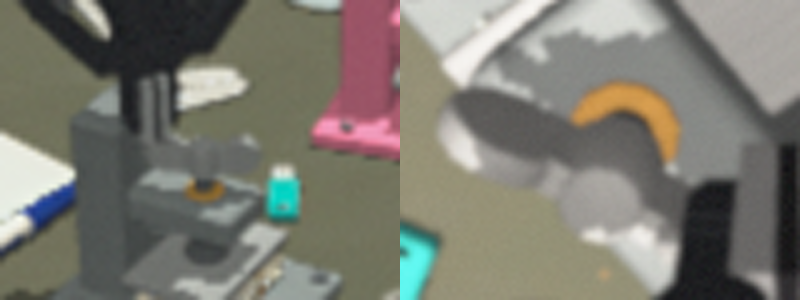

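The wings have dropped about 5 mm and are now at roughly -138°, so the stroke worked. Continuing with strokes two and three, with fine steps near the stop.

```bash
python3 - <<'E'
from push2 import *
z=.064
enter(-127,z); print(np.round(ft(-127),1),monitor.get_obs()["time"])
a,h=sweep(-135,-255,z,step=30,lim=9)
if not h: a,h=sweep(-255,-315,z,step=7.5,lim=9)
leave(a,z)
if not h:
    z=.061; enter(-127,z); print(np.round(ft(-127),1))
    a,h=sweep(-135,-153,z,step=9,lim=9)
    t0=monitor.get_obs()["time"]
    while not h and a>-310 and monitor.get_obs()["time"]<44.5:
        a,h=sweep(a,a-9,z,step=9,lim=9)
    if h: print(sweep(a,a-4,z,step=4,lim=30))
    leave(a,z)
print(a,h,monitor.get_obs()["time"])
E
```

```text
[ 0.1  0.  -0.4] 31.525
-165 [1.7 0.5 2.1] 32.35
-195 [0.  0.6 1.2] 32.79
-225 [ 0.5 -0.3  0. ] 33.23
-255 [0.7 0.9 0.6] 33.67
-262.5 [ 1.7 -0.6  0.6] 34.17
-270.0 [ 1.9 -1.  -0.5] 34.42
-277.5 [ 1.5 -0.  -0.4] 34.67
-285.0 [ 2.4 -0.4 -1.1] 34.92
-292.5 [ 1.8 -0.5 -1. ] 35.17
-300.0 [ 3.1 -1.  -0.2] 35.42
-307.5 [ 2.9 -1.6 -1.1] 35.67
-315.0 [ 4.6 -4.2 -0.3] 35.92
[ 0.6  0.5 -0.4]
-144 [ 7.5 -4.6 -1.7] 38.01
-153 [11.6 -9.7 -5.5] 38.26
-157 [ 15.3 -13.3  -7.4] 38.76
(-157, np.False_)
-153 True 39.35
```

```bash
python3 - <<'E'
from push2 import *
a=np.radians(-200)
robot.line_to([AX[0]-.055*np.cos(a),AX[1]-.055*np.sin(a),.17],vel=.25)
c=imaging.camera("scene");w=imaging.camera("wrist");np.savez("w8.npz",**w);np.savez("s8.npz",**c)
A=cv2.resize(c["color"][175:235,200:280,::-1],(400,300),interpolation=cv2.INTER_CUBIC)
A0=cv2.resize(dict(np.load("s5.npz"))["color"][175:235,200:280,::-1],(400,300),interpolation=cv2.INTER_CUBIC)
v=project(w,[*AX,.1])[0].astype(int);x0=v[0]-50;y0=v[1]-37;print(x0,y0,v)
B=cv2.resize(w["color"][y0:y0+75,x0:x0+100,::-1],(400,300),interpolation=cv2.INTER_CUBIC)
T=cv2.resize(w["color"][:,:,::-1],(400,300))
cv2.imwrite("pics/m4.png",np.vstack([np.hstack([A0,A]),np.hstack([B,T])]));print(monitor.get_obs()["time"])
E
```

```text
207 100 [257 137]
39.975
```

View pics/m4.png

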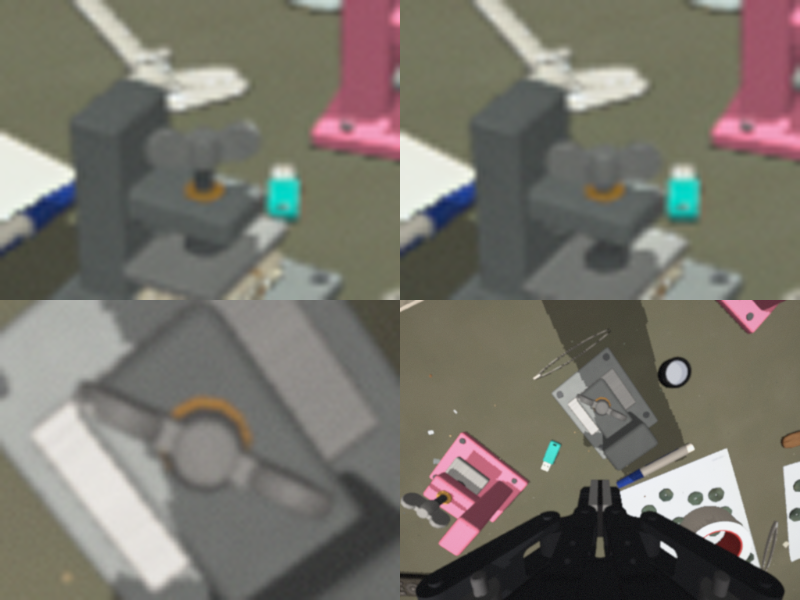

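The screw has turned about 369° in total: the wings are at 47° and the ears have dropped about 10 mm. The plate rests on the slips, and the wing held against 15 N. The loupe, tweezers, USB stick and pen are in place. I'll give it one short firm push to be sure it is tight, then retreat and hand in.

```bash
python3 - <<'E'
import push2
from push2 import *
push2.RAD=.026; z=.061
enter(-118,z); print(np.round(ft(-118),1),monitor.get_obs()["time"])
a,h=sweep(-130,-164,z,step=12,lim=20)
leave(-125,z); robot.line_to(pos(-125,.03,.15),vel=.25)
o=monitor.get_obs(); print(a,h,o["time"],np.round(o["ft_force"],1))
w=imaging.camera("wrist")
ticket.hand_in()
E
```

```text
[-0.1 -0.5  0.5] 40.95
-142 [ 5.1 -3.7 -0.8] 41.65
-154 [11.4 -7.9 -5.6] 41.92
-164 [ 16.2 -12.8  -8.3] 42.17
-164 False 43.325 [ 0.5  0.4 -0.4]
the job is handed in; nothing more can be done
```

I turned the wing screw about 369° clockwise with the closed fingertip, one wing at a time, until it held firm at about 16 N. The plate bears down on the slips, the small things were unmoved in my last picture, and I handed the job in at 43.3 s with the robot clear of everything.

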